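# Fit the heat sinks to their test boards

## Robot

A 7-joint arm with a two-finger parallel gripper is mounted at the origin on the work surface. World frame = base frame: x ahead of the robot, y to its left, z up, the work surface at z = 0. Lengths are in m, angles in rad, forces in N, time in s.
With the tool pointing down it reaches from about 0.425 to 0.925 m from the base axis. Payload 6.8 kg.
Tool frame: the origin (TCP) lies between the finger pads; the fingertips stand r.tcp_to_tips ahead of it and the grasp point (between the pads) lies 3 mm ahead of it (r.tcp_to_tips is the distance from the TCP to the fingertips, in m); z points along the fingers, y is the line along which they close (so a half turn about z gives the same grasp; the last joint's range is limited). The gripper opens to 85 mm and grips with 20 to 120 N. Pads are 22 mm wide; open, the fingers measure 114 mm over their backs; the gripper's body (76 mm by 85 mm) begins 54 mm behind the grasp point. The pads swing forward as they close: fully open they stand 13 mm farther back than shut.
Start: joints at [-1.412, 0.477, 0.022, 1.555, -0.011, 1.109, -0.083], TCP at [0.178, 0.651, 0.253] pointing down, gripper open.
Joint ranges: [-2.96, 2.96], [-0.34, 2.1], [-1.41, 1.46], [0.24, 2.44], [-1.37, 4.51], [0.17, 1.92], [-2.96, 2.96]. Speed limits (rad/s): [2.39, 2.39, 3.14, 3.14, 3.14, 3.14, 3.14].

## Interface

Orientations are given as a rotation vector (axis times angle).
In Python, from bench import r gives the robot as it stands. The module is installed in compiled form; this text tells all that it offers.
- The arm moves only by the tool step_arm, never from a script. Its argument "moves" is a list of rows, each an object of numbers: "rx", "ry", "rz": the turn, a rotation vector about the tool's x, y, z in degrees; "dx", "dy", "dz": the shift along the tool's x, y, z in mm; "gripper": the opening, from -1 (shut) to 1 (fully open). In form: [{"rx": .., "ry": .., "rz": .., "dx": .., "dy": .., "dz": .., "gripper": ..}, ...]. A call has 1 to 20 rows; each row shifts and turns the commanded pose from where the row before left it, along the tool's axes as they then stand; what a row does not reach is not made up. A row lasts 1/8 s, in which the tool goes at most 62.5 mm and 10.7 degrees, less where a joint would pass 70% of its speed; a pose out of reach is approached as far as the arm can. A call is refused whole if a number of a shift passes 62.5 or a number of a turn 10.7, either way. A call with a gripper value outside its range is refused whole. The fingers move at their own pace and stop on an object; "grip_force" is the grip in N (left out, the last holds). Time passes only in rows, so rows that do not move let the fingers close. It gives the time, the measured TCP pose, the force, the opening and the grip force at its end, in the units of the state.
- r.get_obs(): the state, without advancing time (a new reading comes with each control period).
- r.grab_frame(name): name is "scene" or "side" or "wrist"; returns the picture (384x512x3 uint8, blue, green, red); there is no depth.
- r.camera_info(name): a dict with "mtx" (3x3 intrinsics, pixels), "D" ([k1, k2, p1, p2, k3] as OpenCV has them; the pictures are not rectified), "rvec" (rotation vector, rad) and "tvec" (3), from world to camera coordinates, as OpenCV has them. Camera axes: x right, y down, z forward; pixel columns grow to the right and rows downward; lengths in m; the calibration is good to about 2 mm. A picture is of the moment at which its call begins: read the wrist's pose just before it. camera_info takes no time and is no camera call; for the wrist camera it gives the pose at the moment of the call.
- r.hand_in(): hands the job in; it is judged then, once.
The state is a dict: "clock": time; "joints": joint angles; "qvel": joint speeds; "tau": joint torques, N m; "tcp_pos": TCP position; "orientation": TCP orientation; "contact_force": force on the tool from outside, world axes, zero at the start; "moment": the same for the moment, N m; "grip_width": finger opening in m; "gripper_force": force on a finger pad.
Only numpy, scipy, OpenCV 4.12 (cv2) and the standard library are available. Lean on these libraries where they do the work, as an engineer would, in place of code of your own. Each camera call takes 0.05 s, during which the arm holds its last target. There are 200 camera calls.

## Task

Put each of the four loose heat sinks on the circuit board whose white outline matches its shape and size: standing flat, fins up, wholly inside the outline and squared up with it. Set each one down rather than letting it drop, and do not knock over or push away the brass adapter and the copper bobbin standing among them.

Things in the scene. Friction and masses are not known exactly. Their poses are not given: they have to be found in the camera images.
- sink_round_big: big round heat sink, bare aluminium: stacked discs, 52 mm in diameter, 30 mm high, about 90 g, loose, standing on the bench. Origin at the centre of its underside, z up. Its sides can be gripped as a plain cylinder.
- sink_round_small: small round heat sink, bare aluminium: stacked discs, 30 mm in diameter, 22 mm high, about 30 g, loose, standing on the bench. Origin at the centre of its underside, z up. Its sides can be gripped as a plain cylinder.
- sink_square: square heat sink, bare aluminium with upright fins, 46 x 46 mm, 26 mm high, about 80 g, loose, standing on the bench. Origin at the centre of its underside, x and y square to its sides (the fins run along x), z up. It can be gripped on either pair of sides as a solid block.
- sink_bar: long bar heat sink, bare aluminium with upright fins along its length, 80 mm long (along its x) x 28 mm wide (along its y), 24 mm high, about 80 g, loose, standing on the bench. Origin at the centre of its underside, z up. It can be gripped across its width as a solid block.
- board_round_big: board with the big circular white outline, 64 mm in diameter (6 mm clear around the big round heat sink). Bare copper pad at its centre. Fixed green circuit board, 108 mm (x) x 76 mm (y), flat top 8 mm above the bench; two brass sockets stick 8 mm out of its -x edge. Origin at the centre of its underside, directly below the outline's centre, z up.
- board_round_small: board with the small circular white outline, 42 mm in diameter (6 mm clear around the small round heat sink). Bare copper pad at its centre. Fixed green circuit board, 108 mm (x) x 76 mm (y), flat top 8 mm above the bench; two brass sockets stick 8 mm out of its -x edge. Origin at the centre of its underside, directly below the outline's centre, z up.
- board_square: board with the square white outline, 58 x 58 mm, sides along the board's x and y (6 mm clear around the square heat sink). Bare copper pad at its centre. Fixed green circuit board, 108 mm (x) x 76 mm (y), flat top 8 mm above the bench; two brass sockets stick 8 mm out of its -x edge. Origin at the centre of its underside, directly below the outline's centre, z up.
- board_bar: board with the long rectangular white outline, 92 mm along the board's x and 40 mm along its y (6 mm clear around the long bar heat sink). Bare copper pad at its centre. Fixed green circuit board, 108 mm (x) x 76 mm (y), flat top 8 mm above the bench; two brass sockets stick 8 mm out of its -x edge. Origin at the centre of its underside, directly below the outline's centre, z up.
- adapter: brass adapter, a bystander: waisted upright cylinder 18 mm in diameter, 28 mm high, loose, standing among the boards and heat sinks. Origin at the centre of its underside. Not to be knocked over or pushed away.
- bobbin: bare copper bobbin, a bystander: small spool 22 mm in diameter, 22 mm high, loose, standing among the boards and heat sinks. Origin at the centre of its underside. Not to be knocked over or pushed away.
Things that resemble listed ones, but are neither listed nor needed, are in the scene too. Leave any red look-alike of the sink_square alone. What is shaped like the sink_round_big but red is not meant.

How it is judged:
At the end, for the whole second after the job is handed in: Each heat sink rests on its own board: centre within 10 mm of the outline's centre, underside 5 to 11 mm above the bench, tilt under 0.1 rad, speed under 0.02 m/s; bar within 0.2 rad of its outline's direction (either way round), square within 0.3 rad (any quarter turn) (horizontal distance between sink_round_big and board_round_big below 0.01 m and height (world z) of sink_round_big between 0.005 and 0.011 m and angle between each of sink_round_big, sink_round_small, sink_square, sink_bar's own z axis and vertical below 0.1 rad and linear speed of each of sink_round_big, sink_round_small, sink_square, sink_bar below 0.02 m/s and horizontal distance between sink_round_small and board_round_small below 0.01 m and height (world z) of sink_round_small between 0.005 and 0.011 m and horizontal distance between sink_square and board_square below 0.01 m and height (world z) of sink_square between 0.005 and 0.011 m and horizontal distance between sink_bar and board_bar below 0.01 m and height (world z) of sink_bar between 0.005 and 0.011 m and angle between the x axis of sink_bar and the x axis of board_bar, either way round below 0.2 rad and (angle between the x axis of sink_square and the x axis of board_square, either way round below 0.3 rad or angle between the x axis of sink_square and the y axis of board_square, either way round below 0.3 rad)); the robot touches nothing.
It fails at once if a heat sink is dropped or thrown: it moves faster than 0.8 m/s while the fingers do not touch it (a fall of more than about 30 mm) ((linear speed of sink_round_big above 0.8 m/s and contact force between the fingers and sink_round_big below 0.01 N) or (linear speed of sink_round_small above 0.8 m/s and contact force between the fingers and sink_round_small below 0.01 N) or (linear speed of sink_square above 0.8 m/s and contact force between the fingers and sink_square below 0.01 N) or (linear speed of sink_bar above 0.8 m/s and contact force between the fingers and sink_bar below 0.01 N)).
It fails at once if the brass adapter or the copper bobbin is knocked over or pushed more than 20 mm (distance of any of adapter, bobbin from where it was at the start of the episode above 0.02 m or angle between any of adapter, bobbin's own z axis and vertical above 0.4 rad).
It also fails if it takes over 96 s, if anything falls off the work surface, if the arm or the gripper's body presses on something with over 40 N, if the wrist force passes 120 N, or if a joint passes its speed limit or range.

## Working session

There is one attempt and no reset: what is moved stays moved. The work goes in short steps, Python scripts to look and compute and a tool call to move; the robot and the scene stay as the last step left them, time stands still between calls to the robot, and variables do not carry over. Pictures are saved under pics/ and viewed, at most 14 in all, crops included, and the job is handed in when it is done.

Besides the shell and the picture viewer there is one more tool, called after "Call:" as a command line: name --argument value ..., lists and objects as JSON in quotes. step_arm: Moves the arm, as the interface text tells. Its arguments: {"type":"object","properties":{"moves":{"type":"array","items":{"type":"object","properties":{"rx":{"type":"number"},"ry":{"type":"number"},"rz":{"type":"number"},"dx":{"type":"number"},"dy":{"type":"number"},"dz":{"type":"number"},"gripper":{"type":"number"}}}},"grip_force":{"type":"number"}},"required":["moves"]}

```bash
mkdir -p pics; python3 - <<'E'
from bench import r
import cv2
o=r.get_obs();print({k:o[k] for k in('clock','tcp_pos','orientation','grip_width')},r.tcp_to_tips)
for n in('scene','side','wrist'):
    c=r.camera_info(n);print(n,c)
    cv2.imwrite(f'pics/{n}0.png',r.grab_frame(n))
E
```

```text
{'clock': 0.0, 'tcp_pos': array([0.17780546, 0.65060014, 0.25232952]), 'orientation': array([-4.17718590e-01, -3.11358554e+00,  2.80040668e-03]), 'grip_width': 0.08503477453779988} 0.022
scene {'mtx': array([[451.97816099,   0.        , 254.17390088],
       [  0.        , 451.97816099, 188.39349304],
       [  0.        ,   0.        ,   1.        ]]), 'D': array([-0.07812409,  0.        ,  0.        ,  0.        ,  0.        ]), 'rvec': array([ 2.40486382,  1.075915  , -0.29736408]), 'tvec': array([-0.36432805, -0.32921947,  1.45598771])}
side {'mtx': array([[409.48723361,   0.        , 253.16499216],
       [  0.        , 409.48723361, 187.43307501],
       [  0.        ,   0.        ,   1.        ]]), 'D': array([-0.07827269,  0.        ,  0.        ,  0.        ,  0.        ]), 'rvec': array([ 0.2862807 , -2.73904924,  1.32022848]), 'tvec': array([0.54349024, 0.09093034, 0.84834844])}
wrist {'mtx': array([[292.81940079,   0.        , 253.4883419 ],
       [  0.        , 292.81940079, 185.88455278],
       [  0.        ,   0.        ,   1.        ]]), 'D': array([0.00866973, 0.        , 0.        , 0.        , 0.        ]), 'rvec': array([-2.30705098, -1.76066872, -0.25114617]), 'tvec': array([-0.67338802, -0.03787118,  0.37933554])}
```

View pics/scene0.png

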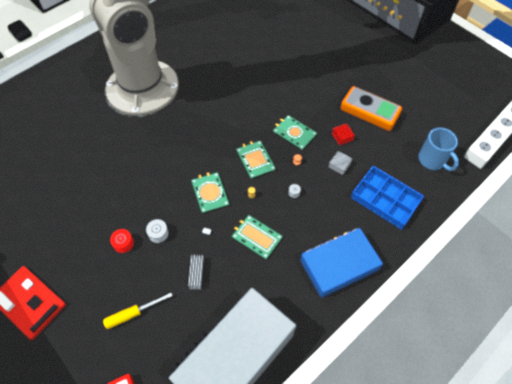

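View pics/side0.png

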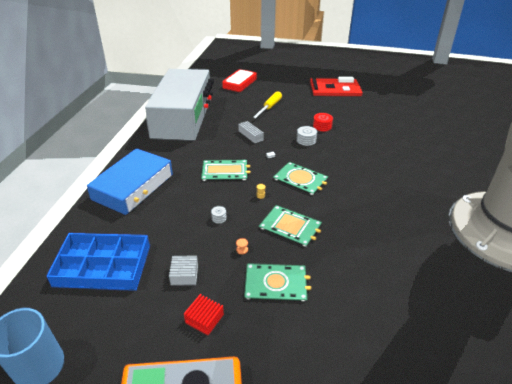

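View pics/wrist0.png

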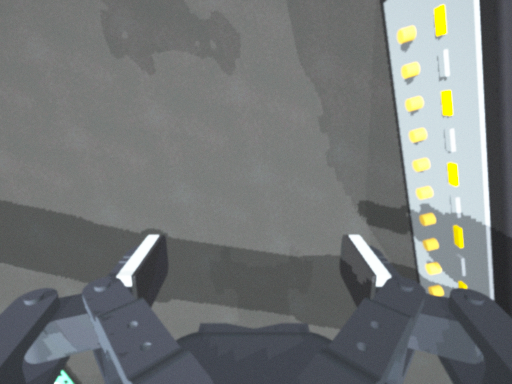

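The scene picture shows the boards: round_small (294,132), square (255,158), round_big (209,192) and bar (257,236). The sinks are big (157,230), small (294,190), square (340,161) and bar (196,271). The adapter is at (252,192), the bobbin at (297,159), and the red look-alikes at (121,240) and (343,133). The side view shows the same set. The wrist view shows only bare bench and a box.

```bash
cat > h.py <<'E'
import numpy as np,cv2
def cam(c):
    R=cv2.Rodrigues(np.array(c['rvec']))[0];return R,-R.T@np.array(c['tvec']).ravel()
def ray(c,px):
    R,o=cam(c);u=cv2.undistortPoints(np.array(px,float).reshape(-1,1,2),c['mtx'],c['D']).reshape(-1,2)
    return o,np.c_[u,np.ones(len(u))]@R
def onz(c,px,z):
    o,d=ray(c,px);return (o+d*((z-o[2])/d[:,2:]))[:,:2]
def proj(c,P):
    return cv2.projectPoints(np.array(P,float).reshape(-1,1,3),np.array(c['rvec']),np.array(c['tvec']),c['mtx'],c['D'])[0].reshape(-1,2)
def masks(im):
    H,S,V=cv2.split(cv2.cvtColor(im,cv2.COLOR_BGR2HSV))
    return dict(green=(H>55)&(H<95)&(S>90)&(V>50),orange=(H>5)&(H<30)&(S>70)&(V>110),grey=(S<60)&(V>75))
def blob(m,seed,close=0):
    m=m.astype(np.uint8)
    if close:m=cv2.morphologyEx(m,cv2.MORPH_CLOSE,np.ones((close,close),np.uint8))
    n,l,st,ce=cv2.connectedComponentsWithStats(m,connectivity=4)
    ok=[i for i in range(1,n) if st[i,4]>=12]
    i=min(ok,key=lambda i:np.hypot(*(ce[i]-seed)))
    cs=cv2.findContours((l==i).astype(np.uint8),cv2.RETR_EXTERNAL,cv2.CHAIN_APPROX_NONE)[0]
    return ce[i],st[i,4],cv2.convexHull(max(cs,key=len)).reshape(-1,2)
def rect(P):
    (x,y),(w,h),a=cv2.minAreaRect((P*1000).astype(np.float32))
    if w<h:w,h,a=h,w,a+90
    return np.round([x,y,w,h,(a+90)%180-90],1)
E
cat > m.py <<'E'
from h import *
from bench import r
B=dict(round_small=((294,132),(276,283)),square=((255,158),(291,224)),round_big=((209,192),(301,177)),bar=((257,236),(226,169)))
S=dict(big=((157,230),(307,136),.03,),small=((294,190),(218,214),.022),square=((340,161),(183,270),.026),bar=((196,271),(250,132),.024))
Y=dict(adapter=((252,192),(261,191),.028),bobbin=((297,159),(242,246),.022))
for k,n in enumerate(('scene','side')):
    c=r.camera_info(n);im=r.grab_frame(n);M=masks(im);print(n,r.get_obs()['clock'])
    for b,s in B.items():
        ce,a,_=blob(M['orange'],s[k]);_,_,h=blob(M['green'],s[k],3)
        print(b,(onz(c,[ce],.008)*1000).round(1),a,rect(onz(c,h,.008)))
    for b,s in S.items():
        ce,a,h=blob(M['grey'],s[k],3);print(b,(onz(c,[ce],s[2]/2)*1000).round(1),a,rect(onz(c,h,s[2]/2)))
    for b,s in Y.items():
        ce,a,h=blob(M['orange'],s[k]);print(b,(onz(c,[ce],s[2]/2)*1000).round(1),a)
E
python3 m.py
```

```text
scene 0.2
round_small [[464.8 235.5]] 67 [465.3 235.1 112.4  81.9   9.2]
square [[459.2  82.5]] 228 [460.4  82.5 113.   80.8 -18.6]
round_big [[457.7 -85.9]] 257 [458.6 -85.5 113.3  80.7 -22.2]
bar [[644.9 -78.1]] 329 [644.6 -78.1 112.6  81.2  13.1]
big [[ 460.6 -265.1]] 470 [ 460.5 -264.7   72.9   57.7  -11.7]
small [[611.1  89.5]] 175 [612.5  90.1  48.3  35.9 -44. ]
square [[632.4 251.5]] 377 [631.5 251.8  69.8  55.4 -74.6]
bar [[ 616.  -258.7]] 493 [ 615.3 -258.4   92.7   34.7  -43.1]
adapter [[537.   -2.8]] 82
bobbin [[542.3 168. ]] 88
side 0.25
round_small [[464.6 236.1]] 189 [464.4 236.8 110.   79.9   8.9]
square [[459.4  83.8]] 356 [459.3  83.8 110.6  79.8 -18. ]
round_big [[457.8 -85. ]] 227 [458.5 -83.5 111.   80.3 -22.3]
bar [[645.2 -77.4]] 213 [644.7 -74.7 109.6  79.2  12. ]
big [[ 463.  -265.5]] 391 [ 462.1 -268.5  107.1   58.3  -82.9]
small [[612.4  88. ]] 265 [613.7  88.   57.6  34.5 -75.2]
square [[633.8 251.5]] 865 [634.4 250.6  71.2  54.5 -77.6]
bar [[ 616.5 -258. ]] 382 [ 617.4 -259.9  117.8   56.8  -43. ]
adapter [[539.5  -5.7]] 127
bobbin [[543.2 167.2]] 178
```

```bash
cat > p.py <<'E'
# usage: p.py x y z [close_dir_deg]  -> remaining shift in tool axes (mm), turn rz (deg)
import sys,numpy as np;from h import *;from bench import r
o=r.get_obs();R=cv2.Rodrigues(np.array(o['orientation']))[0]
a=list(map(float,sys.argv[1:]))
d=R.T@(np.array(a[:3])-1000*np.array(o['tcp_pos']))
cd=np.degrees(np.arctan2(R[1,1],R[0,1]))
print('t',round(o['clock'],2),'tcp',(1000*np.array(o['tcp_pos'])).round(1),'closedir',round(cd,1),'tilt',np.degrees(np.arccos(-R[2,2])).round(2),'j',np.round(o['joints'],2))
if len(a)>3:
    t=(-(a[3]-cd)+90)%180-90   # tool z down: +rz lowers the world yaw
    print('rz',round(t,1));c,s=np.cos(np.radians(t)),np.sin(np.radians(t));print('shift after turn',(np.array([[c,s,0],[-s,c,0],[0,0,1]])@d).round(1))
print('shift now',d.round(1))
E
python3 p.py 633 251 250 0; python3 - <<'E'
from h import *;from bench import r
o=r.get_obs();R=cv2.Rodrigues(np.array(o['orientation']))[0]
Rc,p=cam(r.camera_info('wrist'));print('cam in tool',R.T@(p-o['tcp_pos']),'axis in tool',R.T@Rc[2])
c=r.camera_info('scene')
for n,q,z in(('redround',(121,240),.015),('redsq',(343,133),.013),('tray',(352,194),.02),('bluebox',(302,262),.04),('bluebox',(358,230),.04),('psu',(253,290),.08),('driver',(171,295),.005),('mm',(342,100),.03),('white',(206,231),0.003)):print(n,(onz(c,[q],z)*1000).round())
E
```

```text
t 0.25 tcp [177.9 650.9 252.8] closedir 74.7 tilt 0.05 j [-1.41  0.48  0.02  1.56 -0.01  1.11 -0.08]
rz 74.7
shift after turn [-399.9  455.1    3.1]
shift now [-544.4 -265.7    3.1]
cam in tool [ 0.07038155 -0.00044689 -0.12072014] axis in tool [-2.82247192e-01 -6.32780628e-04  9.59341504e-01]
redround [[ 422. -351.]]
redsq [[568. 337.]]
tray [[729. 195.]]
bluebox [[781. -53.]]
bluebox [[816. 115.]]
psu [[ 764. -198.]]
driver [[ 622. -340.]]
mm [[486. 418.]]
white [[ 543. -167.]]
```

Call:
step_arm --moves '[{"dx": -30,"dy": -15},{"dx": -45,"dy": -22},{"dx": -45,"dy": -22},{"dx": -45,"dy": -22},{"dx": -45,"dy": -22},{"dx": -45,"dy": -22},{"dx": -45,"dy": -22},{"dx": -45,"dy": -22},{"dx": -45,"dy": -22},{"dx": -45,"dy": -22},{"dx": -45,"dy": -22},{"dx": -45,"dy": -22},{"dx": -19,"dy": -8},{}]'

```text
invalid input at $.moves[0]: expected keys rx, ry, rz, dx, dy, dz, gripper
```

```bash
python3 p.py 633 251 250 0; python3 - <<'E'
from bench import r
import cv2
cv2.imwrite('pics/w1.png',r.grab_frame('wrist'))
E
```

```text
t 0.25 tcp [177.9 650.9 252.8] closedir 74.7 tilt 0.05 j [-1.41  0.48  0.02  1.56 -0.01  1.11 -0.08]
rz 74.7
shift after turn [-399.9  455.1    3.1]
shift now [-544.4 -265.7    3.1]
```

View pics/w1.png

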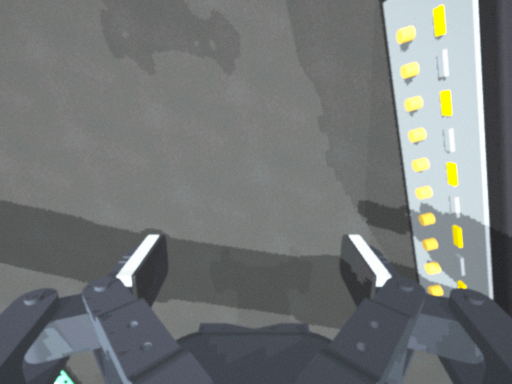

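The call was refused because every row needs all keys. The arm did not move, so this picture is the same as the first wrist picture.

Call:
step_arm --moves '[{"rx": 0,"ry": 0,"rz": 0,"dx": -30,"dy": -15,"dz": 0,"gripper": 1},{"rx": 0,"ry": 0,"rz": 0,"dx": -45,"dy": -22,"dz": 0,"gripper": 1},{"rx": 0,"ry": 0,"rz": 0,"dx": -45,"dy": -22,"dz": 0,"gripper": 1},{"rx": 0,"ry": 0,"rz": 0,"dx": -45,"dy": -22,"dz": 0,"gripper": 1},{"rx": 0,"ry": 0,"rz": 0,"dx": -45,"dy": -22,"dz": 0,"gripper": 1},{"rx": 0,"ry": 0,"rz": 0,"dx": -45,"dy": -22,"dz": 0,"gripper": 1},{"rx": 0,"ry": 0,"rz": 0,"dx": -45,"dy": -22,"dz": 0,"gripper": 1},{"rx": 0,"ry": 0,"rz": 0,"dx": -45,"dy": -22,"dz": 0,"gripper": 1},{"rx": 0,"ry": 0,"rz": 0,"dx": -45,"dy": -22,"dz": 0,"gripper": 1},{"rx": 0,"ry": 0,"rz": 0,"dx": -45,"dy": -22,"dz": 0,"gripper": 1},{"rx": 0,"ry": 0,"rz": 0,"dx": -45,"dy": -22,"dz": 0,"gripper": 1},{"rx": 0,"ry": 0,"rz": 0,"dx": -45,"dy": -22,"dz": 0,"gripper": 1},{"rx": 0,"ry": 0,"rz": 0,"dx": -19,"dy": -8,"dz": 0,"gripper": 1},{"rx": 0,"ry": 0,"rz": 0,"dx": 0,"dy": 0,"dz": 0,"gripper": 1}]'

```text
clock: 2.05
tcp_pos: [0.6335, 0.251, 0.253]
orientation: [-0.422, -3.113, 0.001]
contact_force: [-0.5, 0.3, -0.0]
grip_width: 0.0857
gripper_force: 0.0
```

```bash
python3 p.py 633 251 250 0; python3 - <<'E'
from bench import r
import cv2
cv2.imwrite('pics/w2.png',r.grab_frame('wrist'))
E
```

```text
t 2.05 tcp [633.5 251.  253. ] closedir 74.6 tilt 0.02 j [-0.6   0.49  0.19  1.55 -0.1   1.11  0.91]
rz 74.6
shift after turn [-0.  -0.5  3. ]
shift now [ 0.5 -0.1  3. ]
```

View pics/w2.png

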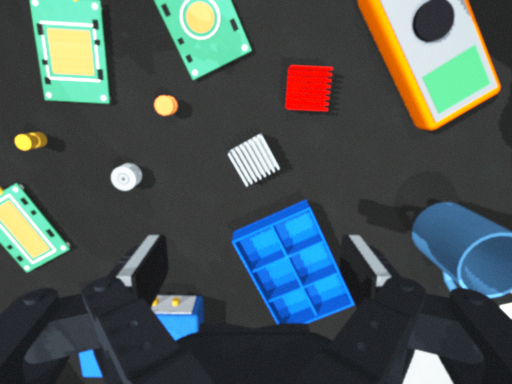

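The wrist picture shows the square sink at (254,160) with slanted fins. The tray begins about 70 mm below it, the red look-alike is at (310,88), the small sink at (125,177) and the bobbin at (165,105). The approach is clear.

```bash
cat > w.py <<'E'
# usage: w.py x y z close : grey blob in wrist view nearest the projected guess, hull on z, mm
import sys;from h import *;from bench import r
x,y,z,k=map(float,sys.argv[1:5]);c=r.camera_info('wrist');im=r.grab_frame('wrist')
s=proj(c,[[x/1000,y/1000,z/1000]])[0]
ce,a,h=blob(masks(im)['grey'],s,int(k));print('guess px',s.round(),'blob',ce.round(),a,'mean',(onz(c,[ce],z/1000)*1000).round(1),'rect',rect(onz(c,h,z/1000)))
(X,Y),R=cv2.minEnclosingCircle((onz(c,h,z/1000)*1000).astype(np.float32));print('circle',round(X,1),round(Y,1),round(R,1))
E
python3 w.py 633 251 26 7;python3 w.py 612 89 22 5
```

```text
guess px [253. 162.] blob [251. 161.] 1713 mean [[632.1 249.7]] rect [633.  249.4  52.2  49.9  13.5]
circle 633.3 249.9 34.9
guess px [121. 179.] blob [123. 178.] 740 mean [[611.4  91.7]] rect [611.   91.5  41.8  33.3 -65.9]
circle 612.3 92.1 21.2
```

```bash
python3 p.py 633 250.3 60 103.5
```

```text
t 2.2 tcp [631.3 254.5 253.1] closedir 74.9 tilt 0.1 j [-0.61  0.49  0.19  1.55 -0.1   1.11  0.91]
rz -28.6
shift after turn [ -0.9  -4.8 193.1]
shift now [ -3.1  -3.8 193.1]
```

Call:
step_arm --moves '[{"rx": 0,"ry": 0,"rz": -9.5,"dx": 0,"dy": 0,"dz": 0,"gripper": 1},{"rx": 0,"ry": 0,"rz": -9.5,"dx": 0,"dy": 0,"dz": 0,"gripper": 1},{"rx": 0,"ry": 0,"rz": -9.5,"dx": 0,"dy": 0,"dz": 0,"gripper": 1},{"rx": 0,"ry": 0,"rz": 0,"dx": 0,"dy": 0,"dz": 45,"gripper": 1},{"rx": 0,"ry": 0,"rz": 0,"dx": 0,"dy": 0,"dz": 45,"gripper": 1},{"rx": 0,"ry": 0,"rz": 0,"dx": 0,"dy": 0,"dz": 40,"gripper": 1},{"rx": 0,"ry": 0,"rz": 0,"dx": 0,"dy": 0,"dz": 30,"gripper": 1},{"rx": 0,"ry": 0,"rz": 0,"dx": 0,"dy": 0,"dz": 0,"gripper": 1},{"rx": 0,"ry": 0,"rz": 0,"dx": 0,"dy": 0,"dz": 0,"gripper": 1}]'

```text
clock: 3.32
tcp_pos: [0.633, 0.2536, 0.0948]
orientation: [-0.364, 3.119, 0.002]
contact_force: [0.0, 0.2, 0.9]
grip_width: 0.0853
gripper_force: 0.0
```

```bash
python3 p.py 633 250.3 25 103.5;python3 w.py 633 250 26 9; python3 p.py 633 250.3 25 103.5
```

```text
t 3.33 tcp [633.  253.6  94.8] closedir 103.3 tilt 0.11 j [-0.52  0.65  0.06  1.66 -0.05  0.83  1.37]
rz -0.2
shift after turn [ 0.9 -3.3 69.8]
shift now [ 0.9 -3.3 69.8]
guess px [250. 206.] blob [253. 178.] 115790 mean [[613.2 247.4]] rect [648.3 260.2 388.6 281.1 -76.7]
circle 659.6 256.0 210.9
t 3.38 tcp [633.5 253.4  95.3] closedir 103.3 tilt 0.17 j [-0.52  0.65  0.06  1.66 -0.05  0.83  1.37]
rz -0.2
shift after turn [ 1.4 -3.  70.3]
shift now [ 1.4 -3.  70.3]
```

Call:
step_arm --moves '[{"rx": 0,"ry": 0,"rz": 0,"dx": 1,"dy": -3,"dz": 0,"gripper": 1},{"rx": 0,"ry": 0,"rz": 0,"dx": 0,"dy": 0,"dz": 20,"gripper": 1},{"rx": 0,"ry": 0,"rz": 0,"dx": 0,"dy": 0,"dz": 20,"gripper": 1},{"rx": 0,"ry": 0,"rz": 0,"dx": 0,"dy": 0,"dz": 15,"gripper": 1},{"rx": 0,"ry": 0,"rz": 0,"dx": 0,"dy": 0,"dz": 10,"gripper": 1},{"rx": 0,"ry": 0,"rz": 0,"dx": 0,"dy": 0,"dz": 5,"gripper": 1},{"rx": 0,"ry": 0,"rz": 0,"dx": 0,"dy": 0,"dz": 0,"gripper": 1},{"rx": 0,"ry": 0,"rz": 0,"dx": 0,"dy": 0,"dz": 0,"gripper": -1},{"rx": 0,"ry": 0,"rz": 0,"dx": 0,"dy": 0,"dz": 0,"gripper": -1},{"rx": 0,"ry": 0,"rz": 0,"dx": 0,"dy": 0,"dz": 0,"gripper": -1},{"rx": 0,"ry": 0,"rz": 0,"dx": 0,"dy": 0,"dz": 0,"gripper": -1},{"rx": 0,"ry": 0,"rz": 0,"dx": 0,"dy": 0,"dz": 0,"gripper": -1},{"rx": 0,"ry": 0,"rz": 0,"dx": 0,"dy": 0,"dz": 0,"gripper": -1}]' --grip_force 40

```text
clock: 5.0
tcp_pos: [0.633, 0.2492, 0.0241]
orientation: [-0.361, 3.12, 0.001]
contact_force: [-0.4, 0.3, 5.8]
grip_width: 0.045
gripper_force: 42.7
```

```bash
python3 p.py 459.3 83.2 130 71.7
```

```text
t 5.0 tcp [633.  249.2  24.1] closedir 103.2 tilt 0.07 j [-0.51  0.75  0.06  1.68 -0.06  0.71  1.38]
rz 31.5
shift after turn [ 112.7 -212.1 -106.2]
shift now [ 207.  -121.9 -106.2]
```

Call:
step_arm --moves '[{"rx": 0,"ry": 0,"rz": 0,"dx": 0,"dy": 0,"dz": -16,"gripper": -1},{"rx": 0,"ry": 0,"rz": 0,"dx": 0,"dy": 0,"dz": -45,"gripper": -1},{"rx": 0,"ry": 0,"rz": 0,"dx": 0,"dy": 0,"dz": -45,"gripper": -1},{"rx": 0,"ry": 0,"rz": 10.5,"dx": 0,"dy": 0,"dz": 0,"gripper": -1},{"rx": 0,"ry": 0,"rz": 10.5,"dx": 0,"dy": 0,"dz": 0,"gripper": -1},{"rx": 0,"ry": 0,"rz": 10.5,"dx": 0,"dy": 0,"dz": 0,"gripper": -1},{"rx": 0,"ry": 0,"rz": 0,"dx": 18,"dy": -35,"dz": 0,"gripper": -1},{"rx": 0,"ry": 0,"rz": 0,"dx": 19,"dy": -35,"dz": 0,"gripper": -1},{"rx": 0,"ry": 0,"rz": 0,"dx": 19,"dy": -35,"dz": 0,"gripper": -1},{"rx": 0,"ry": 0,"rz": 0,"dx": 19,"dy": -36,"dz": 0,"gripper": -1},{"rx": 0,"ry": 0,"rz": 0,"dx": 19,"dy": -36,"dz": 0,"gripper": -1},{"rx": 0,"ry": 0,"rz": 0,"dx": 18,"dy": -35,"dz": 0,"gripper": -1},{"rx": 0,"ry": 0,"rz": 0,"dx": 0,"dy": 0,"dz": 0,"gripper": -1},{"rx": 0,"ry": 0,"rz": 0,"dx": 0,"dy": 0,"dz": 0,"gripper": -1},{"rx": 0,"ry": 0,"rz": 0,"dx": 0,"dy": 0,"dz": 0,"gripper": -1}]'

```text
clock: 6.88
tcp_pos: [0.4607, 0.0838, 0.1296]
orientation: [0.497, 3.101, 0.001]
contact_force: [-0.3, 0.2, -1.5]
grip_width: 0.0453
gripper_force: 42.1
```

```bash
python3 p.py 459.3 83.2 33 71.7; python3 - <<'E'
from bench import r
import cv2
cv2.imwrite('pics/w3.png',r.grab_frame('wrist'))
E
```

```text
t 6.88 tcp [460.7  83.8 129.6] closedir 71.8 tilt 0.08 j [-0.5   0.32  0.23  2.16 -0.11  0.67  1.05]
rz 0.1
shift after turn [ 1.2 -1.1 96.6]
shift now [ 1.2 -1.  96.6]
```

View pics/w3.png

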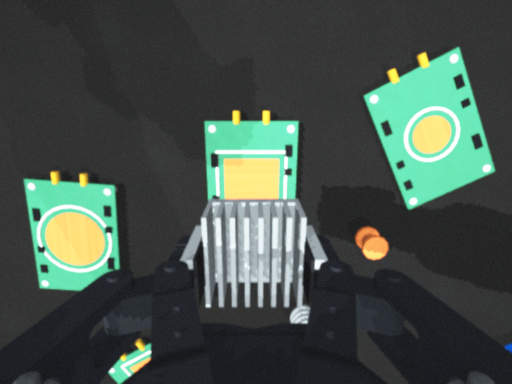

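The sink is held square to the gripper and lined up with the square board's outline at (252,180).

Call:
step_arm --moves '[{"rx": 0,"ry": 0,"rz": 0,"dx": 1,"dy": -1,"dz": 30,"gripper": -1},{"rx": 0,"ry": 0,"rz": 0,"dx": 0,"dy": 0,"dz": 30,"gripper": -1},{"rx": 0,"ry": 0,"rz": 0,"dx": 0,"dy": 0,"dz": 20,"gripper": -1},{"rx": 0,"ry": 0,"rz": 0,"dx": 0,"dy": 0,"dz": 10,"gripper": -1},{"rx": 0,"ry": 0,"rz": 0,"dx": 0,"dy": 0,"dz": 5,"gripper": -1},{"rx": 0,"ry": 0,"rz": 0,"dx": 0,"dy": 0,"dz": 2,"gripper": -1},{"rx": 0,"ry": 0,"rz": 0,"dx": 0,"dy": 0,"dz": 0,"gripper": -1},{"rx": 0,"ry": 0,"rz": 0,"dx": 0,"dy": 0,"dz": 0,"gripper": -1}]'

```text
clock: 7.92
tcp_pos: [0.4588, 0.0823, 0.0328]
orientation: [0.499, 3.101, 0.001]
contact_force: [-0.6, -0.3, -1.2]
grip_width: 0.045
gripper_force: 42.1
```

```bash
python3 p.py 459.3 83.2 33 71.7
```

```text
t 7.92 tcp [458.8  82.3  32.8] closedir 71.7 tilt 0.05 j [-0.45  0.5   0.16  2.21 -0.19  0.44  1.12]
rz 0.0
shift after turn [-0.2  1.1 -0.2]
shift now [-0.2  1.1 -0.2]
```

Call:
step_arm --moves '[{"rx": 0,"ry": 0,"rz": 0,"dx": 0,"dy": 1,"dz": 1,"gripper": -1},{"rx": 0,"ry": 0,"rz": 0,"dx": 0,"dy": 0,"dz": 0,"gripper": -1},{"rx": 0,"ry": 0,"rz": 0,"dx": 0,"dy": 0,"dz": 0,"gripper": 0.7},{"rx": 0,"ry": 0,"rz": 0,"dx": 0,"dy": 0,"dz": 0,"gripper": 0.7},{"rx": 0,"ry": 0,"rz": 0,"dx": 0,"dy": 0,"dz": 0,"gripper": 0.7},{"rx": 0,"ry": 0,"rz": 0,"dx": 0,"dy": 0,"dz": -20,"gripper": 0.7},{"rx": 0,"ry": 0,"rz": 0,"dx": 0,"dy": 0,"dz": -40,"gripper": 0.7},{"rx": 0,"ry": 0,"rz": 0,"dx": 0,"dy": 0,"dz": -45,"gripper": 0.7},{"rx": 0,"ry": 0,"rz": 0,"dx": 0,"dy": 0,"dz": -45,"gripper": 0.7},{"rx": 0,"ry": 0,"rz": 0,"dx": 0,"dy": 0,"dz": 0,"gripper": 0.7},{"rx": 0,"ry": 0,"rz": 0,"dx": 0,"dy": 0,"dz": 0,"gripper": 0.7}]'

```text
clock: 9.3
tcp_pos: [0.4583, 0.0831, 0.1809]
orientation: [-0.499, -3.101, 0.0]
contact_force: [0.4, -0.2, -0.5]
grip_width: 0.0728
gripper_force: 0.0
```

```bash
python3 p.py 612 89.5 100 71.7; python3 w.py 459 83 34 9; python3 w.py 612 89.5 22 5; python3 - <<'E'
from bench import r
import cv2
cv2.imwrite('pics/w4.png',r.grab_frame('wrist'))
E
```

```text
t 9.3 tcp [458.3  83.1 180.9] closedir 71.7 tilt 0.03 j [-0.54  0.23  0.26  2.13 -0.08  0.8   1.02]
rz 0.0
shift after turn [-144.    54.3   80.8]
shift now [-144.    54.3   80.8]
guess px [254. 178.] blob [252. 172.] 3754 mean [[452.8  82.4]] rect [454.9  79.2  64.5  61.2  71.7]
circle 455.1 78.1 43.4
guess px [303. 300.] blob [300. 296.] 919 mean [[605.8  88.2]] rect [605.8  88.7  48.2  32.8  -9.6]
circle 606.0 88.1 24.4
```

View pics/w4.png

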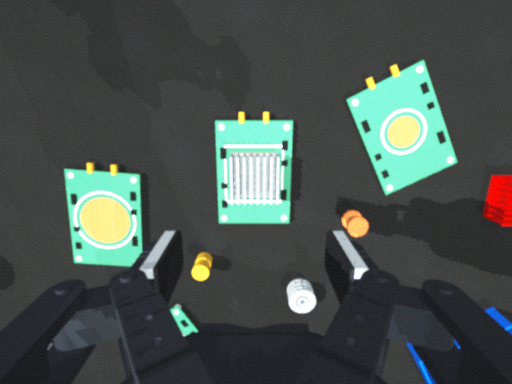

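The square sink stands inside its outline at (252,178). The small sink's top is at (301,301), about 2 px from its predicted place.

Call:
step_arm --moves '[{"rx": 0,"ry": 0,"rz": 0,"dx": -24,"dy": 9,"dz": 0,"gripper": 0.7},{"rx": 0,"ry": 0,"rz": 0,"dx": -40,"dy": 15,"dz": 0,"gripper": 0.7},{"rx": 0,"ry": 0,"rz": 0,"dx": -40,"dy": 15,"dz": 0,"gripper": 0.7},{"rx": 0,"ry": 0,"rz": 0,"dx": -40,"dy": 15,"dz": 20,"gripper": 0.7},{"rx": 0,"ry": 0,"rz": 0,"dx": 0,"dy": 0,"dz": 40,"gripper": 0.7},{"rx": 0,"ry": 0,"rz": 0,"dx": 0,"dy": 0,"dz": 25,"gripper": 0.7},{"rx": 0,"ry": 0,"rz": 0,"dx": 0,"dy": 0,"dz": 0,"gripper": 0.7},{"rx": 0,"ry": 0,"rz": 0,"dx": 0,"dy": 0,"dz": 0,"gripper": 0.7},{"rx": 0,"ry": 0,"rz": 0,"dx": 0,"dy": 0,"dz": 0,"gripper": 0.7}]'

```text
clock: 10.58
tcp_pos: [0.6132, 0.0893, 0.0976]
orientation: [0.499, 3.1, 0.001]
contact_force: [-0.4, -0.4, 0.1]
grip_width: 0.0726
gripper_force: 0.0
```

```bash
python3 p.py 612 89.5 25 71.7; python3 - <<'E'
from bench import r
import cv2
from h import *
c=r.camera_info('wrist');im=r.grab_frame('wrist')
p=proj(c,[[.612,.0895,.022]])[0];cv2.drawMarker(im,tuple(int(v) for v in p),(0,0,255),0,10)
cv2.imwrite('pics/w5.png',im)
E
```

```text
t 10.57 tcp [613.2  89.3  97.6] closedir 71.7 tilt 0.12 j [-0.42  0.58  0.24  1.83 -0.19  0.76  1.17]
rz 0.0
shift after turn [ 1.3 -0.3 72.6]
shift now [ 1.3 -0.3 72.6]
```

View pics/w5.png

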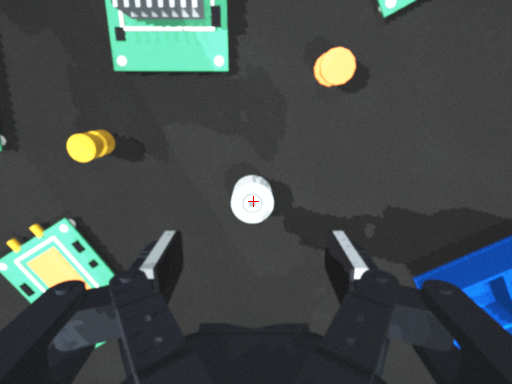

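The predicted cross sits on the centre of the small sink's top at (253,202). I'll descend and grip.

Call:
step_arm --moves '[{"rx": 0,"ry": 0,"rz": 0,"dx": 1,"dy": 0,"dz": 20,"gripper": 0.7},{"rx": 0,"ry": 0,"rz": 0,"dx": 0,"dy": 0,"dz": 25,"gripper": 0.7},{"rx": 0,"ry": 0,"rz": 0,"dx": 0,"dy": 0,"dz": 17,"gripper": 0.7},{"rx": 0,"ry": 0,"rz": 0,"dx": 0,"dy": 0,"dz": 10,"gripper": 0.7},{"rx": 0,"ry": 0,"rz": 0,"dx": 0,"dy": 0,"dz": 0,"gripper": 0.7},{"rx": 0,"ry": 0,"rz": 0,"dx": 0,"dy": 0,"dz": 0,"gripper": -1},{"rx": 0,"ry": 0,"rz": 0,"dx": 0,"dy": 0,"dz": 0,"gripper": -1},{"rx": 0,"ry": 0,"rz": 0,"dx": 0,"dy": 0,"dz": 0,"gripper": -1},{"rx": 0,"ry": 0,"rz": 0,"dx": 0,"dy": 0,"dz": 0,"gripper": -1},{"rx": 0,"ry": 0,"rz": 0,"dx": 0,"dy": 0,"dz": 0,"gripper": -1},{"rx": 0,"ry": 0,"rz": 0,"dx": 0,"dy": 0,"dz": 0,"gripper": -1}]' --grip_force 40

```text
clock: 12.0
tcp_pos: [0.6121, 0.0896, 0.0252]
orientation: [0.499, 3.1, 0.001]
contact_force: [-0.8, 0.2, 5.6]
grip_width: 0.0288
gripper_force: 39.5
```

```bash
python3 p.py 464.7 236 120 71.7
```

```text
t 12.0 tcp [612.1  89.6  25.2] closedir 71.7 tilt 0.08 j [-0.4   0.68  0.2   1.85 -0.22  0.63  1.19]
rz 0.0
shift after turn [185.8  92.8 -94.9]
shift now [185.7  92.8 -94.9]
```

Call:
step_arm --moves '[{"rx": 0,"ry": 0,"rz": 0,"dx": 0,"dy": 0,"dz": -15,"gripper": -1},{"rx": 0,"ry": 0,"rz": 0,"dx": 0,"dy": 0,"dz": -40,"gripper": -1},{"rx": 0,"ry": 0,"rz": 0,"dx": 0,"dy": 0,"dz": -40,"gripper": -1},{"rx": 0,"ry": 0,"rz": 0,"dx": 18,"dy": 9,"dz": 0,"gripper": -1},{"rx": 0,"ry": 0,"rz": 0,"dx": 36,"dy": 18,"dz": 0,"gripper": -1},{"rx": 0,"ry": 0,"rz": 0,"dx": 36,"dy": 18,"dz": 0,"gripper": -1},{"rx": 0,"ry": 0,"rz": 0,"dx": 36,"dy": 18,"dz": 0,"gripper": -1},{"rx": 0,"ry": 0,"rz": 0,"dx": 36,"dy": 18,"dz": 0,"gripper": -1},{"rx": 0,"ry": 0,"rz": 0,"dx": 24,"dy": 12,"dz": 0,"gripper": -1},{"rx": 0,"ry": 0,"rz": 0,"dx": 0,"dy": 0,"dz": 0,"gripper": -1},{"rx": 0,"ry": 0,"rz": 0,"dx": 0,"dy": 0,"dz": 0,"gripper": -1},{"rx": 0,"ry": 0,"rz": 0,"dx": 0,"dy": 0,"dz": 0,"gripper": -1}]'

```text
clock: 13.5
tcp_pos: [0.4647, 0.2351, 0.1193]
orientation: [0.502, 3.101, -0.001]
contact_force: [-0.1, 0.1, 0.1]
grip_width: 0.0284
gripper_force: 39.5
```

```bash
python3 p.py 464.7 236 33.5 71.7
```

```text
t 13.5 tcp [464.7 235.1 119.3] closedir 71.6 tilt 0.03 j [-0.78  0.41  0.24  2.05 -0.14  0.7   0.8 ]
rz -0.1
shift after turn [ 0.3  0.9 85.8]
shift now [ 0.3  0.9 85.8]
```

Call:
step_arm --moves '[{"rx": 0,"ry": 0,"rz": 0,"dx": 0,"dy": 1,"dz": 30,"gripper": -1},{"rx": 0,"ry": 0,"rz": 0,"dx": 0,"dy": 0,"dz": 30,"gripper": -1},{"rx": 0,"ry": 0,"rz": 0,"dx": 0,"dy": 0,"dz": 15,"gripper": -1},{"rx": 0,"ry": 0,"rz": 0,"dx": 0,"dy": 0,"dz": 8,"gripper": -1},{"rx": 0,"ry": 0,"rz": 0,"dx": 0,"dy": 0,"dz": 3,"gripper": -1},{"rx": 0,"ry": 0,"rz": 0,"dx": 0,"dy": 0,"dz": 0,"gripper": -1},{"rx": 0,"ry": 0,"rz": 0,"dx": 0,"dy": 0,"dz": 0,"gripper": -1}]'

```text
clock: 14.38
tcp_pos: [0.4647, 0.2374, 0.0339]
orientation: [0.499, 3.101, 0.001]
contact_force: [-0.0, 0.1, -1.1]
grip_width: 0.0288
gripper_force: 39.5
```

```bash
python3 p.py 464.7 236 33.5 71.7
```

```text
t 14.38 tcp [464.7 237.4  33.9] closedir 71.7 tilt 0.07 j [-0.74  0.56  0.18  2.08 -0.2   0.52  0.84]
rz 0.0
shift after turn [-0.4 -1.3  0.4]
shift now [-0.4 -1.3  0.4]
```

Call:
step_arm --moves '[{"rx": 0,"ry": 0,"rz": 0,"dx": 0,"dy": -1,"dz": 1,"gripper": -1},{"rx": 0,"ry": 0,"rz": 0,"dx": 0,"dy": 0,"dz": 0,"gripper": -1},{"rx": 0,"ry": 0,"rz": 0,"dx": 0,"dy": 0,"dz": 0,"gripper": 0.3},{"rx": 0,"ry": 0,"rz": 0,"dx": 0,"dy": 0,"dz": 0,"gripper": 0.3},{"rx": 0,"ry": 0,"rz": 0,"dx": 0,"dy": 0,"dz": 0,"gripper": 0.3},{"rx": 0,"ry": 0,"rz": 0,"dx": 0,"dy": 0,"dz": -20,"gripper": 0.3},{"rx": 0,"ry": 0,"rz": 0,"dx": 0,"dy": 0,"dz": -40,"gripper": 0.3},{"rx": 0,"ry": 0,"rz": 0,"dx": 0,"dy": 0,"dz": -45,"gripper": 1},{"rx": 0,"ry": 0,"rz": 0,"dx": 0,"dy": 0,"dz": -40,"gripper": 1},{"rx": 0,"ry": 0,"rz": 0,"dx": 0,"dy": 0,"dz": 0,"gripper": 1},{"rx": 0,"ry": 0,"rz": 0,"dx": 0,"dy": 0,"dz": 0,"gripper": 1}]'

```text
clock: 15.75
tcp_pos: [0.4636, 0.236, 0.1768]
orientation: [-0.499, -3.101, 0.001]
contact_force: [0.2, 0.0, -1.1]
grip_width: 0.085
gripper_force: 0.0
```

```bash
python3 p.py 462 -265.3 150 139; python3 - <<'E'
from bench import r
import cv2
cv2.imwrite('pics/w6.png',r.grab_frame('wrist'))
E
```

```text
t 15.75 tcp [463.6 236.  176.8] closedir 71.7 tilt 0.04 j [-0.81  0.32  0.27  2.01 -0.11  0.82  0.77]
rz -67.3
shift after turn [ 379.3 -327.7   26.9]
shift now [-155.8 -476.5   26.9]
```

View pics/w6.png

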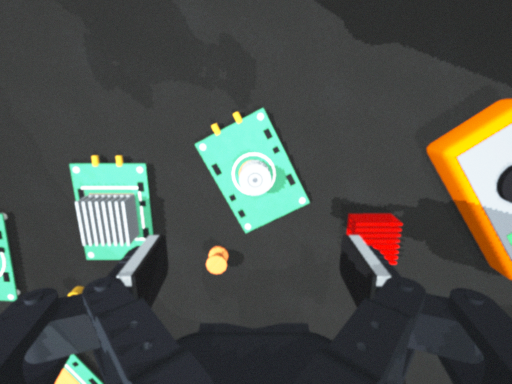

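Small sink is centred in its ring at (254,180), and square is in its outline. Next is the big round one.

Call:
step_arm --moves '[{"rx": 0,"ry": 0,"rz": 0,"dx": -8,"dy": -24,"dz": 0,"gripper": 1},{"rx": 0,"ry": 0,"rz": 0,"dx": -15,"dy": -45,"dz": 0,"gripper": 1},{"rx": 0,"ry": 0,"rz": 0,"dx": -15,"dy": -45,"dz": 0,"gripper": 1},{"rx": 0,"ry": 0,"rz": 0,"dx": -15,"dy": -45,"dz": 0,"gripper": 1},{"rx": 0,"ry": 0,"rz": 0,"dx": -15,"dy": -45,"dz": 0,"gripper": 1},{"rx": 0,"ry": 0,"rz": 0,"dx": -15,"dy": -45,"dz": 0,"gripper": 1},{"rx": 0,"ry": 0,"rz": 0,"dx": -15,"dy": -45,"dz": 0,"gripper": 1},{"rx": 0,"ry": 0,"rz": 0,"dx": -15,"dy": -45,"dz": 0,"gripper": 1},{"rx": 0,"ry": 0,"rz": 0,"dx": -15,"dy": -45,"dz": 0,"gripper": 1},{"rx": 0,"ry": 0,"rz": 0,"dx": -15,"dy": -45,"dz": 0,"gripper": 1},{"rx": 0,"ry": 0,"rz": 0,"dx": -13,"dy": -47,"dz": 0,"gripper": 1},{"rx": 0,"ry": 0,"rz": 10.7,"dx": 0,"dy": 0,"dz": 0,"gripper": 1},{"rx": 0,"ry": 0,"rz": 10.7,"dx": 0,"dy": 0,"dz": 0,"gripper": 1},{"rx": 0,"ry": 0,"rz": 10.7,"dx": 0,"dy": 0,"dz": 0,"gripper": 1},{"rx": 0,"ry": 0,"rz": 10.7,"dx": 0,"dy": 0,"dz": 0,"gripper": 1},{"rx": 0,"ry": 0,"rz": 10.7,"dx": 0,"dy": 0,"dz": 0,"gripper": 1},{"rx": 0,"ry": 0,"rz": 10.7,"dx": 0,"dy": 0,"dz": 0,"gripper": 1},{"rx": 0,"ry": 0,"rz": 0,"dx": 0,"dy": 0,"dz": 0,"gripper": 1},{"rx": 0,"ry": 0,"rz": 0,"dx": 0,"dy": 0,"dz": 0,"gripper": 1}]'

```text
clock: 18.18
tcp_pos: [0.4624, -0.2646, 0.1766]
orientation: [-2.066, -2.365, 0.001]
contact_force: [0.6, 0.3, 0.5]
grip_width: 0.0858
gripper_force: 0.0
```

```bash
python3 p.py 462 -265.3 25 7.5; python3 - <<'E'
from bench import r
import cv2
from h import *
c=r.camera_info('wrist');im=r.grab_frame('wrist')
for q in ([.462,-.2653,.03],[.616,-.2583,.024]):
    p=proj(c,[q])[0];cv2.drawMarker(im,tuple(int(v) for v in p),(0,0,255),0,10)
cv2.imwrite('pics/w7.png',im)
E
```

```text
t 18.18 tcp [ 462.4 -264.6  176.6] closedir 7.7 tilt 0.09 j [-0.18  0.42  0.74  2.01 -0.37  0.86  0.9 ]
rz 0.2
shift after turn [ -0.7  -0.3 151.6]
shift now [ -0.7  -0.3 151.6]
```

View pics/w7.png

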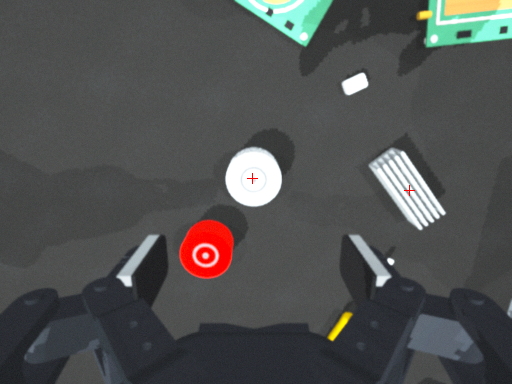

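The cross sits on the big sink's centre at (253,178). The red look-alike at (207,250) is clear of the finger line, and the bar's cross is at its middle, (409,190).

Call:
step_arm --moves '[{"rx": 0,"ry": 0,"rz": 0,"dx": -1,"dy": 0,"dz": 20,"gripper": 1},{"rx": 0,"ry": 0,"rz": 0,"dx": 0,"dy": 0,"dz": 40,"gripper": 1},{"rx": 0,"ry": 0,"rz": 0,"dx": 0,"dy": 0,"dz": 40,"gripper": 1},{"rx": 0,"ry": 0,"rz": 0,"dx": 0,"dy": 0,"dz": 25,"gripper": 1},{"rx": 0,"ry": 0,"rz": 0,"dx": 0,"dy": 0,"dz": 15,"gripper": 1},{"rx": 0,"ry": 0,"rz": 0,"dx": 0,"dy": 0,"dz": 11,"gripper": 1},{"rx": 0,"ry": 0,"rz": 0,"dx": 0,"dy": 0,"dz": 0,"gripper": 1},{"rx": 0,"ry": 0,"rz": 0,"dx": 0,"dy": 0,"dz": 0,"gripper": 1},{"rx": 0,"ry": 0,"rz": 0,"dx": 0,"dy": 0,"dz": 0,"gripper": -1},{"rx": 0,"ry": 0,"rz": 0,"dx": 0,"dy": 0,"dz": 0,"gripper": -1},{"rx": 0,"ry": 0,"rz": 0,"dx": 0,"dy": 0,"dz": 0,"gripper": -1},{"rx": 0,"ry": 0,"rz": 0,"dx": 0,"dy": 0,"dz": 0,"gripper": -1},{"rx": 0,"ry": 0,"rz": 0,"dx": 0,"dy": 0,"dz": 0,"gripper": -1}]' --grip_force 40

```text
clock: 19.85
tcp_pos: [0.4632, -0.2658, 0.027]
orientation: [2.071, 2.362, 0.001]
contact_force: [-2.0, 1.3, 7.0]
grip_width: 0.051
gripper_force: 40.7
```

```bash
python3 p.py 457.8 -85.4 120 7.5; python3 - <<'E'
from h import *
im=cv2.imread('pics/w7.png')[140:240,360:455]
m=(cv2.cvtColor(im,cv2.COLOR_BGR2GRAY)>150).astype(np.uint8)
m=cv2.morphologyEx(m,cv2.MORPH_CLOSE,np.ones((5,5)));cs=max(cv2.findContours(m,0,1)[0],key=cv2.contourArea)
print(cv2.minAreaRect(cs))
E
```

```text
t 19.85 tcp [ 463.2 -265.8   27. ] closedir 7.5 tilt 0.05 j [-0.    0.65  0.53  2.07 -0.6   0.57  1.09]
rz 0.0
shift after turn [179.6  18.3 -93. ]
shift now [179.5  18.3 -93. ]
((47.49324417114258, 48.29054260253906), (84.279541015625, 36.96674728393555), 54.46232223510742)
```

Call:
step_arm --moves '[{"rx": 0,"ry": 0,"rz": 0,"dx": 0,"dy": 0,"dz": -13,"gripper": -1},{"rx": 0,"ry": 0,"rz": 0,"dx": 0,"dy": 0,"dz": -40,"gripper": -1},{"rx": 0,"ry": 0,"rz": 0,"dx": 0,"dy": 0,"dz": -40,"gripper": -1},{"rx": 0,"ry": 0,"rz": 0,"dx": 20,"dy": 2,"dz": 0,"gripper": -1},{"rx": 0,"ry": 0,"rz": 0,"dx": 40,"dy": 4,"dz": 0,"gripper": -1},{"rx": 0,"ry": 0,"rz": 0,"dx": 40,"dy": 4,"dz": 0,"gripper": -1},{"rx": 0,"ry": 0,"rz": 0,"dx": 40,"dy": 4,"dz": 0,"gripper": -1},{"rx": 0,"ry": 0,"rz": 0,"dx": 39.5,"dy": 4,"dz": 0,"gripper": -1},{"rx": 0,"ry": 0,"rz": 0,"dx": 0,"dy": 0,"dz": 0,"gripper": -1},{"rx": 0,"ry": 0,"rz": 0,"dx": 0,"dy": 0,"dz": 0,"gripper": -1},{"rx": 0,"ry": 0,"rz": 0,"dx": 0,"dy": 0,"dz": 0,"gripper": -1}]'

```text
clock: 21.22
tcp_pos: [0.4573, -0.0867, 0.1196]
orientation: [2.073, 2.36, 0.0]
contact_force: [-0.6, -0.1, -1.3]
grip_width: 0.0503
gripper_force: 42.1
```

```bash
python3 p.py 457.8 -85.4 35.5 7.5
```

```text
t 21.23 tcp [457.3 -86.7 119.6] closedir 7.4 tilt 0.04 j [-0.53  0.41  0.72  2.2  -0.43  0.68  0.62]
rz -0.1
shift after turn [ 1.2  0.6 84.1]
shift now [ 1.2  0.6 84.1]
```

Call:
step_arm --moves '[{"rx": 0,"ry": 0,"rz": 0,"dx": 1,"dy": 0.5,"dz": 30,"gripper": -1},{"rx": 0,"ry": 0,"rz": 0,"dx": 0,"dy": 0,"dz": 30,"gripper": -1},{"rx": 0,"ry": 0,"rz": 0,"dx": 0,"dy": 0,"dz": 14,"gripper": -1},{"rx": 0,"ry": 0,"rz": 0,"dx": 0,"dy": 0,"dz": 7,"gripper": -1},{"rx": 0,"ry": 0,"rz": 0,"dx": 0,"dy": 0,"dz": 3,"gripper": -1},{"rx": 0,"ry": 0,"rz": 0,"dx": 0,"dy": 0,"dz": 0,"gripper": -1},{"rx": 0,"ry": 0,"rz": 0,"dx": 0,"dy": 0,"dz": 0,"gripper": -1}]'

```text
clock: 22.1
tcp_pos: [0.4581, -0.0843, 0.0358]
orientation: [2.071, 2.362, 0.001]
contact_force: [-0.5, -0.1, -0.6]
grip_width: 0.0507
gripper_force: 42.1
```

```bash
python3 p.py 457.8 -85.4 34.5 7.5
```

```text
t 22.1 tcp [458.1 -84.3  35.8] closedir 7.5 tilt 0.06 j [-0.39  0.56  0.54  2.23 -0.61  0.5   0.76]
rz 0.0
shift after turn [-1.  -0.4  1.3]
shift now [-1.  -0.4  1.3]
```

Call:
step_arm --moves '[{"rx": 0,"ry": 0,"rz": 0,"dx": -1,"dy": 0,"dz": 1.3,"gripper": -1},{"rx": 0,"ry": 0,"rz": 0,"dx": 0,"dy": 0,"dz": 0,"gripper": -1},{"rx": 0,"ry": 0,"rz": 0,"dx": 0,"dy": 0,"dz": 0,"gripper": 0.8},{"rx": 0,"ry": 0,"rz": 0,"dx": 0,"dy": 0,"dz": 0,"gripper": 0.8},{"rx": 0,"ry": 0,"rz": 0,"dx": 0,"dy": 0,"dz": 0,"gripper": 0.8},{"rx": 0,"ry": 0,"rz": 0,"dx": 0,"dy": 0,"dz": -20,"gripper": 0.8},{"rx": 0,"ry": 0,"rz": 0,"dx": 0,"dy": 0,"dz": -40,"gripper": 0.8},{"rx": 0,"ry": 0,"rz": 0,"dx": 0,"dy": 0,"dz": -45,"gripper": 0.8},{"rx": 0,"ry": 0,"rz": 0,"dx": 0,"dy": 0,"dz": -40,"gripper": 0.8},{"rx": 0,"ry": 0,"rz": -9.5,"dx": 0,"dy": 0,"dz": 0,"gripper": 0.8},{"rx": 0,"ry": 0,"rz": -9.5,"dx": 0,"dy": 0,"dz": 0,"gripper": 0.8},{"rx": 0,"ry": 0,"rz": -9.5,"dx": 0,"dy": 0,"dz": 0,"gripper": 0.8},{"rx": 0,"ry": 0,"rz": -9.5,"dx": 0,"dy": 0,"dz": 0,"gripper": 0.8},{"rx": 0,"ry": 0,"rz": 0,"dx": 0,"dy": 0,"dz": 0,"gripper": 0.8},{"rx": 0,"ry": 0,"rz": 0,"dx": 0,"dy": 0,"dz": 0,"gripper": 0.8}]'

```text
clock: 23.98
tcp_pos: [0.4577, -0.0854, 0.1789]
orientation: [-1.194, -2.906, 0.0]
contact_force: [-0.1, 0.5, -0.2]
grip_width: 0.0772
gripper_force: 0.0
```

```bash
python3 p.py 616.3 -258.3 150 45.5
```

```text
t 23.98 tcp [457.7 -85.4 178.9] closedir 45.3 tilt 0.01 j [-0.52  0.27  0.67  2.15 -0.23  0.8   1.09]
rz -0.2
shift after turn [-234.3  -12.1   28.9]
shift now [-234.3  -11.4   28.9]
```

Call:
step_arm --moves '[{"rx": 0,"ry": 0,"rz": 0,"dx": -24,"dy": -1.4,"dz": 0,"gripper": 0.8},{"rx": 0,"ry": 0,"rz": 0,"dx": -45,"dy": -2,"dz": 0,"gripper": 0.8},{"rx": 0,"ry": 0,"rz": 0,"dx": -45,"dy": -2,"dz": 0,"gripper": 0.8},{"rx": 0,"ry": 0,"rz": 0,"dx": -45,"dy": -2,"dz": 0,"gripper": 0.8},{"rx": 0,"ry": 0,"rz": 0,"dx": -45,"dy": -2,"dz": 0,"gripper": 0.8},{"rx": 0,"ry": 0,"rz": 0,"dx": -30,"dy": -2,"dz": 20,"gripper": 0.8},{"rx": 0,"ry": 0,"rz": 0,"dx": 0,"dy": 0,"dz": 0,"gripper": 0.8},{"rx": 0,"ry": 0,"rz": 0,"dx": 0,"dy": 0,"dz": 0,"gripper": 0.8},{"rx": 0,"ry": 0,"rz": 0,"dx": 0,"dy": 0,"dz": 0,"gripper": 0.8}]'

```text
clock: 25.1
tcp_pos: [0.6167, -0.2565, 0.1595]
orientation: [1.189, 2.908, 0.001]
contact_force: [-0.5, -0.5, -0.3]
grip_width: 0.0766
gripper_force: 0.0
```

```bash
python3 p.py 616.3 -258.3 25 45.5; python3 - <<'E'
from bench import r
from h import *
c=r.camera_info('wrist');im=r.grab_frame('wrist')
p=proj(c,[[.6163,-.2583,.024]])[0]
m=(cv2.cvtColor(im,cv2.COLOR_BGR2GRAY)>140)
ce,a,h=blob(m,p,7);print(p,ce,a,rect(onz(c,h,.024)))
cv2.polylines(im,[h.reshape(-1,1,2)],True,(255,0,255));cv2.drawMarker(im,tuple(int(v) for v in p),(0,0,255),0,10)
cv2.imwrite('pics/w8.png',im)
E
```

```text
t 25.1 tcp [ 616.7 -256.5  159.5] closedir 45.5 tilt 0.04 j [-0.11  0.63  0.6   1.69 -0.42  0.96  1.44]
rz 0.0
shift after turn [ -1.   -1.6 134.5]
shift now [ -1.   -1.6 134.5]
[251.60513312 181.54140972] [252.21295972 179.8732049 ] 2855 [ 617.1 -258.7   83.6   29.2  -43.7]
```

View pics/w8.png

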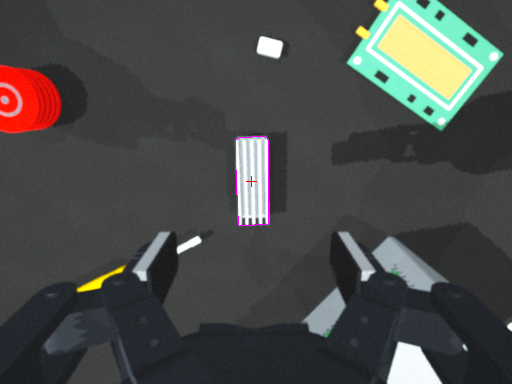

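The bar's contour spans (236–270, 137–225). It measures 84 x 29 mm against 80 x 28, its direction is -43.7°, and the fingers have free space on both sides.

Call:
step_arm --moves '[{"rx": 0,"ry": 0,"rz": -0.8,"dx": 0,"dy": 0,"dz": 0,"gripper": 0.8},{"rx": 0,"ry": 0,"rz": 0,"dx": -1,"dy": -1.5,"dz": 30,"gripper": 0.8},{"rx": 0,"ry": 0,"rz": 0,"dx": 0,"dy": 0,"dz": 40,"gripper": 0.8},{"rx": 0,"ry": 0,"rz": 0,"dx": 0,"dy": 0,"dz": 35,"gripper": 0.8},{"rx": 0,"ry": 0,"rz": 0,"dx": 0,"dy": 0,"dz": 18,"gripper": 0.8},{"rx": 0,"ry": 0,"rz": 0,"dx": 0,"dy": 0,"dz": 11,"gripper": 0.8},{"rx": 0,"ry": 0,"rz": 0,"dx": 0,"dy": 0,"dz": 0,"gripper": 0.8},{"rx": 0,"ry": 0,"rz": 0,"dx": 0,"dy": 0,"dz": 0,"gripper": -1},{"rx": 0,"ry": 0,"rz": 0,"dx": 0,"dy": 0,"dz": 0,"gripper": -1},{"rx": 0,"ry": 0,"rz": 0,"dx": 0,"dy": 0,"dz": 0,"gripper": -1},{"rx": 0,"ry": 0,"rz": 0,"dx": 0,"dy": 0,"dz": 0,"gripper": -1},{"rx": 0,"ry": 0,"rz": 0,"dx": 0,"dy": 0,"dz": 0,"gripper": -1},{"rx": 0,"ry": 0,"rz": 0,"dx": 0,"dy": 0,"dz": 0,"gripper": -1}]' --grip_force 50

```text
clock: 26.78
tcp_pos: [0.6171, -0.2596, 0.0259]
orientation: [1.168, 2.915, 0.0]
contact_force: [-0.7, 0.7, 4.9]
grip_width: 0.0273
gripper_force: 51.2
```

```bash
python3 p.py 645 -77.8 120 102.5
```

```text
t 26.77 tcp [ 617.1 -259.6   25.9] closedir 46.3 tilt 0.09 j [-0.03  0.79  0.49  1.74 -0.52  0.74  1.54]
rz -56.2
shift after turn [-66.7 171.3 -94.1]
shift now [105.2 150.8 -94.1]
```

Call:
step_arm --moves '[{"rx": 0,"ry": 0,"rz": 0,"dx": 0,"dy": 0,"dz": -14,"gripper": -1},{"rx": 0,"ry": 0,"rz": 0,"dx": 0,"dy": 0,"dz": -40,"gripper": -1},{"rx": 0,"ry": 0,"rz": 0,"dx": 0,"dy": 0,"dz": -40,"gripper": -1},{"rx": 0,"ry": 0,"rz": 0,"dx": 17,"dy": 24,"dz": 0,"gripper": -1},{"rx": 0,"ry": 0,"rz": 0,"dx": 22,"dy": 32,"dz": 0,"gripper": -1},{"rx": 0,"ry": 0,"rz": 0,"dx": 22,"dy": 32,"dz": 0,"gripper": -1},{"rx": 0,"ry": 0,"rz": 0,"dx": 22,"dy": 32,"dz": 0,"gripper": -1},{"rx": 0,"ry": 0,"rz": 0,"dx": 22,"dy": 31,"dz": 0,"gripper": -1},{"rx": 0,"ry": 0,"rz": -9.4,"dx": 0,"dy": 0,"dz": 0,"gripper": -1},{"rx": 0,"ry": 0,"rz": -9.4,"dx": 0,"dy": 0,"dz": 0,"gripper": -1},{"rx": 0,"ry": 0,"rz": -9.4,"dx": 0,"dy": 0,"dz": 0,"gripper": -1},{"rx": 0,"ry": 0,"rz": -9.4,"dx": 0,"dy": 0,"dz": 0,"gripper": -1},{"rx": 0,"ry": 0,"rz": -9.4,"dx": 0,"dy": 0,"dz": 0,"gripper": -1},{"rx": 0,"ry": 0,"rz": -9.4,"dx": 0,"dy": 0,"dz": 0,"gripper": -1},{"rx": 0,"ry": 0,"rz": 0,"dx": 0,"dy": 0,"dz": 0,"gripper": -1},{"rx": 0,"ry": 0,"rz": 0,"dx": 0,"dy": 0,"dz": 0,"gripper": -1},{"rx": 0,"ry": 0,"rz": 0,"dx": 0,"dy": 0,"dz": 0,"gripper": -1}]'

```text
clock: 28.9
tcp_pos: [0.6447, -0.0775, 0.119]
orientation: [0.345, -3.122, 0.0]
contact_force: [1.0, -0.3, -0.0]
grip_width: 0.0268
gripper_force: 50.4
```

```bash
python3 p.py 645 -77.8 34.5 102.5; python3 - <<'E'
from bench import r
import cv2
cv2.imwrite('pics/w9.png',r.grab_frame('wrist'))
E
```

```text
t 28.9 tcp [644.7 -77.5 119. ] closedir 102.6 tilt 0.01 j [-0.21  0.6   0.33  1.75 -0.24  0.84  2.02]
rz 0.1
shift after turn [-0.2 -0.4 84.5]
shift now [-0.2 -0.4 84.5]
```

View pics/w9.png

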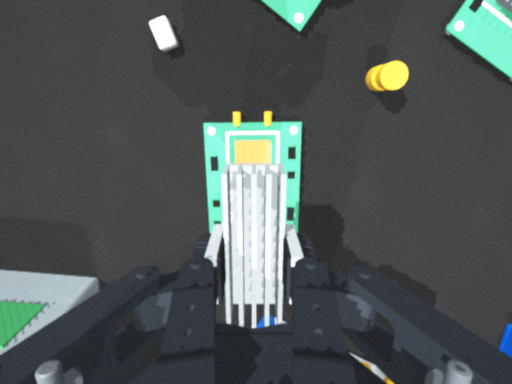

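The bar is held square to the bar board's outline, whose top is at (253,135), and surroundings are clear.

Call:
step_arm --moves '[{"rx": 0,"ry": 0,"rz": 0,"dx": 0,"dy": -0.5,"dz": 30,"gripper": -1},{"rx": 0,"ry": 0,"rz": 0,"dx": 0,"dy": 0,"dz": 30,"gripper": -1},{"rx": 0,"ry": 0,"rz": 0,"dx": 0,"dy": 0,"dz": 14,"gripper": -1},{"rx": 0,"ry": 0,"rz": 0,"dx": 0,"dy": 0,"dz": 7,"gripper": -1},{"rx": 0,"ry": 0,"rz": 0,"dx": 0,"dy": 0,"dz": 3,"gripper": -1},{"rx": 0,"ry": 0,"rz": 0,"dx": 0,"dy": 0,"dz": 0,"gripper": -1},{"rx": 0,"ry": 0,"rz": 0,"dx": 0,"dy": 0,"dz": 0,"gripper": -1}]'

```text
clock: 29.82
tcp_pos: [0.6454, -0.0781, 0.0358]
orientation: [-0.348, 3.121, -0.0]
contact_force: [-0.3, -0.1, -1.5]
grip_width: 0.027
gripper_force: 50.4
```

```bash
python3 p.py 645 -77.8 33.7 102.5
```

```text
t 29.82 tcp [645.4 -78.1  35.8] closedir 102.7 tilt 0.07 j [-0.18  0.71  0.28  1.77 -0.29  0.7   2.05]
rz 0.2
shift after turn [0.4 0.4 2.1]
shift now [0.4 0.4 2.1]
```

Call:
step_arm --moves '[{"rx": 0,"ry": 0,"rz": 0,"dx": 0,"dy": 0,"dz": 2,"gripper": -1},{"rx": 0,"ry": 0,"rz": 0,"dx": 0,"dy": 0,"dz": 0,"gripper": -1},{"rx": 0,"ry": 0,"rz": 0,"dx": 0,"dy": 0,"dz": 0,"gripper": 0.3},{"rx": 0,"ry": 0,"rz": 0,"dx": 0,"dy": 0,"dz": 0,"gripper": 0.3},{"rx": 0,"ry": 0,"rz": 0,"dx": 0,"dy": 0,"dz": 0,"gripper": 0.3},{"rx": 0,"ry": 0,"rz": 0,"dx": 0,"dy": 0,"dz": -20,"gripper": 0.3},{"rx": 0,"ry": 0,"rz": 0,"dx": 0,"dy": 0,"dz": -45,"gripper": 0.3},{"rx": 0,"ry": 0,"rz": 0,"dx": 0,"dy": 0,"dz": -50,"gripper": 0.3},{"rx": 0,"ry": 0,"rz": 0,"dx": 0,"dy": 0,"dz": -50,"gripper": 0.3},{"rx": 0,"ry": 0,"rz": 0,"dx": 30,"dy": 0,"dz": -50,"gripper": 0.3},{"rx": 0,"ry": 0,"rz": 0,"dx": 40,"dy": 0,"dz": -30,"gripper": 0.3},{"rx": 0,"ry": 0,"rz": 0,"dx": 0,"dy": 0,"dz": 0,"gripper": 0.3},{"rx": 0,"ry": 0,"rz": 0,"dx": 0,"dy": 0,"dz": 0,"gripper": 0.3},{"rx": 0,"ry": 0,"rz": 0,"dx": 0,"dy": 0,"dz": 0,"gripper": 0.3}]'

```text
clock: 31.58
tcp_pos: [0.5768, -0.0927, 0.2772]
orientation: [0.349, -3.121, -0.0]
contact_force: [-0.9, -0.2, -1.1]
grip_width: 0.0556
gripper_force: 0.0
```

```bash
python3 - <<'E'
from bench import r
from h import *
print(r.get_obs()['clock'])
c=r.camera_info('wrist');im=r.grab_frame('wrist');s=r.grab_frame('side');cs=r.camera_info('side')
im=cv2.resize(im,None,fx=1,fy=1)
for x,y,h in((457.8,-85.4,38),(459.3,83.2,34),(464.7,236,30),(645,-77.8,32)):
  for i,cc in((im,c),(s,cs)):
    p=proj(cc,[[x/1e3,y/1e3,h/1e3]])[0];cv2.drawMarker(i,tuple(int(v) for v in p),(0,0,255),0,8)
out=np.vstack([im[:300,:],s[100:300]]);cv2.imwrite('pics/end.png',out)
E
```

```text
31.575
```

View pics/end.png

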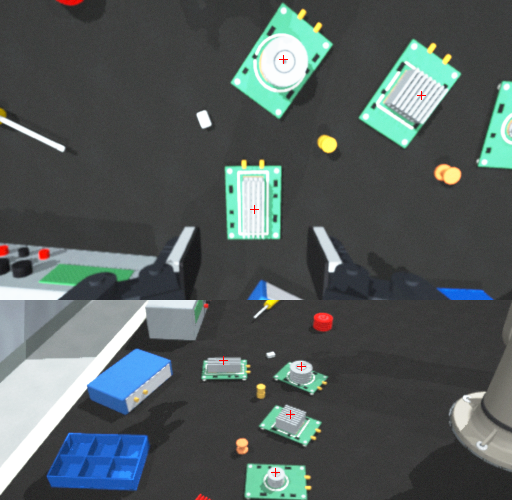

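All four sinks stand inside their outlines with the crosses on their tops. The adapter and bobbin are upright and unmoved.

```bash
python3 -c "from bench import r;print(r.hand_in())"
```

```text
the job is handed in; nothing more can be done
None
```

All four heat sinks are set down inside their matching outlines, the adapter and bobbin are still standing in place, and the job was handed in at about 32 s; no verdict came back.

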